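Gauge the blind bore in a bronze casting

ROBOT

A 6-joint arm with a two-finger parallel gripper is mounted at the origin on the work surface. World frame = base frame: x ahead of the robot, y to its left, z up, the work surface at z = 0. Lengths are in m, angles in rad, forces in N, time in s.
With the tool pointing down it reaches from about 0.25 to 0.775 m from the base axis. Payload 4 kg.
Tool frame: the origin (TCP) lies on the centre line of the jaws, within the pads' length; the fingertips stand 17 mm ahead of it and the grasp point (between the pads) lies 2 mm behind it; z points along the fingers, y is the line along which they close (so a half turn about z gives the same grasp; the last joint's range is limited). The gripper opens to 94 mm and grips with 3 to 60 N. Pads are 16 mm wide; open, the fingers measure 119 mm over their backs; the gripper's body (75 mm by 177 mm) begins 78 mm behind the grasp point.
Start: joints at [-1.336, 0.087, 1.371, -0, 1.684, -0.103], TCP at [0.182, -0.519, 0.223] pointing down, gripper open.
Joint ranges: [-3.1, 3.1], [-0.76, 2.03], [0.27, 2.55], [-1.08, 4.22], [0.17, 2.65], [-2.57, 2.57]. Speed limits (rad/s): [2.79, 2.79, 3.14, 3.14, 3.14, 3.14].

INTERFACE

Orientations are given as [roll, pitch, yaw] about the fixed x, y, z axes, in that order (R = Rz(yaw) Ry(pitch) Rx(roll)).
In Python, from bench import robot gives the robot as it stands.
- The arm moves only by the tool servo_tool, never from a script. Its argument "plan" is a list of rows, each a list of 7 numbers: the shift along the tool's x, y, z normalised to -1 to 1, where 1 is 0.1 m, then the turn, a rotation vector about the tool's x, y, z normalised to -1 to 1, where 1 is pi/2 rad, then the finger opening in mm, from 0 to 94. In form: [[x, y, z, ax, ay, az, gripper], ...]. A call has 1 to 12 rows; each row is the pose to reach, as a shift and turn from the pose commanded when the call began, along the tool's axes at that moment; what a row does not reach only later rows make up. A row lasts 1/12 s, in which the tool goes at most 41.7 mm and 7.16 degrees, less where a joint would pass 70% of its speed; a pose out of reach is approached as far as the arm can. A call with a number of a shift or a turn outside -1 to 1 is refused whole. A call with a gripper value outside its range is refused whole. The fingers move at their own pace and stop on an object; the grip force is fixed at half the most. Time passes only in rows, so rows that repeat a pose let the fingers close. It gives the time, the measured TCP pose, the force, the opening and the grip force at its end, in the units of the state.
- robot.get_obs(): the state, without advancing time (a new reading comes with each control period).
- robot.snapshot(name): name is "scene" or "top"; returns the picture (400x640x3 uint8, red, green, blue); there is no depth.
- robot.camera_params(name): a dict with "camera_matrix" (3x3 intrinsics, pixels), "rvec" (rotation vector, rad) and "tvec" (3), from world to camera coordinates, as OpenCV has them. Camera axes: x right, y down, z forward; pixel columns grow to the right and rows downward; lengths in m; the calibration is good to about 2 mm. A picture is of the moment at which its call begins. camera_params takes no time and is no camera call.
- robot.close_job(): hands the job in; it is judged then, once.
Trained networks look in the newest picture that a camera, given by its name, has taken for a name from the list of things; names that differ only in an ending like _2 or _b are one class to them, and where a whole thing is asked for, a point or a joint stands for the part that bears it (a point fixed in the world has none). Each returns a list of dicts, best first, with "conf" (0 to 1); they miss things now and then, are a little off and sometimes report something else, mostly with a low value. They report only what shows in the picture. A call takes as long as a camera call. They do not tell look-alikes from the thing itself.
- robot.find_in(thing, camera): "extent" ([centre column, centre row, width, height] in pixels, round what is visible of it).
The state is a dict: "time": time; "joint_positions": joint angles; "qvel": joint speeds; "joint_torque": joint torques, N m; "tool_pos": TCP position; "ee_rot": TCP orientation; "wrist_force": force on the tool from outside, world axes, zero at the start; "wrist_torque": the same for the moment, N m; "width": finger opening in m; "finger_force": force on a finger pad.
Only numpy, scipy, OpenCV 4.12 (cv2) and the standard library are available. Lean on these libraries where they do the work, as an engineer would, in place of code of your own. Each camera call takes 0.05 s, during which the arm holds its last target. There are 200 camera calls.

TASK

Take the depth gauge out of its stand and lower its rod upright into the blind bore in the boss on top of the bronze casting until you feel it bottom out, then push its sliding stop on down the rod until it sits on the boss's face, and hold it pressed there gently for two seconds (about 10 N on the face; never 25 N or more on the casting or on the bottom of the bore). Then let go and leave the gauge standing upright in the bore, rod on the bottom and stop flat on the face, without disturbing the other things on the table.

Things in the scene. Friction and masses are not known exactly. Their poses are not given: they have to be found in the camera images.
- casting: Bronze-coloured foot casting, fixed to the table: a block 104 (x) x 90 (y) x 66 mm (z) with folded, rounded flanks that bulge 11 mm beyond the two x faces (below 58 mm), and a flat level top with two low screw heads (15 mm across, 2 mm high) near its -x corners. Origin: centre of its underside; z up.
- bore_axis (a point): Point on the axis of the blind bore, level with the casting's flat top, (14, -10, 66) mm in the casting's frame. A round boss, 42 mm across, stands round the bore, 2 to 12 mm above this point (height not known); the stop is to sit on its flat face. The bore is vertical, 12 mm in diameter, 32 to 43 mm deep below the boss's face (not known), with a flat hard bottom. z up.
- stop_center (a point): Centre of the gauge's sliding stop, where it may be gripped from above (any yaw; gripping 5 to 8 mm higher gives the fingers more room over the casting): an upright aluminium cylinder with dark grooves, 32 mm in diameter and 48 mm tall, 24 mm from this point to its flat underside and to its top. It slides along the rod; the rod runs through it and can be seen above and below. z along the rod, away from the tip.
- stop_foot (a point): Centre of the stop's flat underside, which must come to sit on the face of the casting's boss.
- stop (a joint): How far the stop has slid from its stored place towards the rod's tip, 0 to 0.022 m. It is 0 at the start. It stays where it is left by friction: it takes about 7 N along the rod to slide it, the same all the way; at each end of the travel it is stopped hard.
- rod_tip (a point): Centre of the foot of the gauge's rod: a round steel rod 10 mm in diameter, 101 mm long in all, its last 6 mm tapering to a flat 6 mm foot, with a small cap (16 mm across, 3 mm thick) on its upper end. At the start the tip lies 50 mm below the stop's underside, and the cap's underside rests on the stop's top. z along the rod, up towards the cap. The whole gauge weighs about 0.18 kg.
- stand_top (a point): Centre of the top of the gauge stand, fixed to the table: a steel tube 30 mm outside, 16 mm inside, its top 74 mm above the table, on a base plate 90 x 90 x 10 mm. The gauge hangs in it upright, the stop's underside resting on this top, so it is taken out straight up by at least 50 mm.
- flange: Bystander, to be left alone: a flat steel ring lying on the table, 72 mm across, 10 mm thick; origin at its underside.
- weight: Bystander, to be left alone: a brass weight 48 mm across, 46 mm tall; origin at its underside.
- hammer: Bystander, to be left alone: a hammer lying down; origin at its underside.
- brush: Bystander, to be left alone: a hand brush lying down; origin at its underside.
- angle_iron: Bystander, to be left alone: a 120 mm piece of steel angle, 40 mm high; origin at its underside.
- tin: Bystander, to be left alone: a closed grey can, 70 mm across, 85 mm tall; origin at its underside.
- wrench: Bystander, to be left alone: a wrench lying down; origin at its underside.
- offcut: Bystander, to be left alone: a flat brass offcut, 70 x 50 x 12 mm; origin at its underside.
Not all that is in view belongs to the job. What is shaped like the casting but blue or orange is not meant.

How it is judged:
On the way, in this order (a step that is already met when the one before it is completed fails the run):
1. the rod is upright in the bore, pressed on its bottom with more than 2 N for 0.2 s (distance between gauge_c1 and bore_floor_c0 below 0.0638 m and horizontal distance between rod_tip and bore_axis below 0.003 m and angle between rod_tip's own z axis and vertical below 0.06 rad and contact force between gauge_c0 and bore_floor_c0 above 2 N), for 0.2 s.
2. with the rod on the bottom, the stop is pressed on the boss's face with more than 3 N for 1 s without a break (distance between gauge_c1 and bore_floor_c0 below 0.0638 m and horizontal distance between rod_tip and bore_axis below 0.003 m and angle between rod_tip's own z axis and vertical below 0.06 rad and distance between stop_c0 and boss_c10 below 0.0888 m and contact force between stop and boss above 3 N), for 1 s.
At the end, for the whole second after the job is handed in: the gauge stands released and at rest in the bore within 0.06 rad of upright, its rod within 1.8 mm of the bottom and the stop's underside within 1.8 mm of the boss's face (distance between gauge_c1 and bore_floor_c0 below 0.0638 m and horizontal distance between rod_tip and bore_axis below 0.003 m and angle between rod_tip's own z axis and vertical below 0.06 rad and distance between stop_c0 and boss_c10 below 0.0888 m and linear speed of gauge below 0.02 m/s); the robot touches nothing.
It fails at once if the gauge bears on the casting with more than 25 N (contact force between gauge and casting above 25 N or contact force between gauge and boss above 25 N).
It fails at once if the rod bears on the bottom of the bore with more than 25 N (contact force between gauge_c0 and bore_floor_c0 above 25 N).
It fails at once if a bystander is moved by more than 30 mm (distance of any of flange, weight, hammer, brush, angle_iron, tin, wrench, offcut from where it was at the start of the episode above 0.03 m).
It also fails if it takes over 61 s, if anything falls off the work surface, if the arm or the gripper's body presses on something with over 40 N, if the wrist force passes 120 N, or if a joint passes its speed limit or range.

## Working session

There is one attempt and no reset: what is moved stays moved. The work goes in short steps, Python scripts to look and compute and a tool call to move; the robot and the scene stay as the last step left them, time stands still between calls to the robot, and variables do not carry over. Pictures are saved under pics/ and viewed, at most 10 in all, crops included, and the job is handed in when it is done.

Besides the shell and the picture viewer there is one more tool, called as name(argument=value, ...) on one line, values as JSON. servo_tool: Moves the arm, as the interface text tells. Scaled input: -1 to 1 covers 0.1 m each way for a shift and pi/2 rad each way for a turn. Its arguments: {"type":"object","properties":{"plan":{"type":"array","items":{"type":"array","items":{"type":"number"}}}},"required":["plan"]}

```bash
mkdir -p pics; cat > h.py <<'E'
import numpy as np, cv2
from bench import robot
def cam(n):
    p=robot.camera_params(n); R=cv2.Rodrigues(np.array(p['rvec'],float))[0]
    return np.array(p['camera_matrix'],float),R,np.array(p['tvec'],float).ravel()
def proj(n,P):
    K,R,t=cam(n); q=(R@np.atleast_2d(P).T).T+t; q=q@K.T; return q[:,:2]/q[:,2:]
def ray_z(n,uv,z):
    K,R,t=cam(n); d=R.T@np.linalg.solve(K,[uv[0],uv[1],1]); c=-R.T@t
    return c+d*(z-c[2])/d[2]
def snap(n,f):
    im=robot.snapshot(n); cv2.imwrite('pics/'+f,im[:,:,::-1]); return im
E
python3 - <<'E'
from h import *
a=snap('scene','s0.png');b=snap('top','t0.png')
cv2.imwrite('pics/t0b.png',cv2.resize(b[:,:,::-1],(800,500),interpolation=cv2.INTER_CUBIC))
for n in('scene','top'):
    K,R,t=cam(n);print(n,K[0,0],K[:2,2],-R.T@t)
    for th in('casting','stop_center','rod_tip','stand_top'):
        try:print(th,[(np.round(d['extent'],1).tolist(),round(d['conf'],2)) for d in robot.find_in(th,n)[:4]])
        except Exception as e:print(th,e)
print(robot.get_obs())
E
```

```text
scene 467.9927151610849 [319.84636781 209.08793307] [ 0.93479765 -0.56642247  1.03986135]
casting [([363.1, 187.1, 49.9, 47.7], 0.79), ([308.8, 162.9, 43.7, 40.3], 0.78), ([303.5, 121.2, 47.7, 36.2], 0.67), ([453.3, 172.6, 45.2, 42.4], 0.58)]
stop_center [([268.9, 279.6, 17.0, 22.1], 0.6)]
rod_tip [([269.1, 277.9, 16.0, 20.9], 0.54), ([268.6, 277.2, 18.8, 20.4], 0.44)]
stand_top [([272.8, 300.0, 48.0, 45.4], 0.67)]
top 380.36527442268704 [317.23374947 196.64205726] [ 0.37626035 -0.01158114  1.08041989]
casting [([178.9, 110.0, 45.4, 52.6], 0.78), ([245.1, 238.6, 50.2, 50.2], 0.71), ([164.6, 165.2, 35.6, 31.7], 0.7), ([244.1, 175.4, 41.9, 47.5], 0.69)]
stop_center [([459.6, 212.5, 47.6, 58.8], 0.64), ([385.8, 182.6, 33.6, 36.6], 0.35)]
rod_tip [([396.4, 175.2, 16.5, 14.2], 0.64)]
stand_top [([386.5, 182.1, 35.2, 36.5], 0.89)]
{'time': 0.5, 'joint_positions': array([-1.33607910e+00,  8.72299508e-02,  1.37073842e+00, -7.41369043e-06,
        1.68359158e+00, -1.03118481e-01]), 'qvel': array([ 0.00079153, -0.0014444 , -0.00198145, -0.00056774,  0.00066559,
       -0.00035589]), 'joint_torque': array([-1.42218687e-03, -3.39623380e+01, -3.02266824e+01,  7.14812195e-02,
        2.43347482e-02, -1.57055570e-05]), 'tool_pos': array([ 0.18228063, -0.51892347,  0.22246998]), 'ee_rot': array([3.14156088e+00, 1.06935792e-05, 3.37834871e-01]), 'wrist_force': array([ 0.25695191,  0.04837691, -0.03496547]), 'wrist_torque': array([ 0.06575478, -0.01546121,  0.02060202]), 'finger_force': 0.0, 'width': 0.09417418531406042}
```

View pics/s0.png

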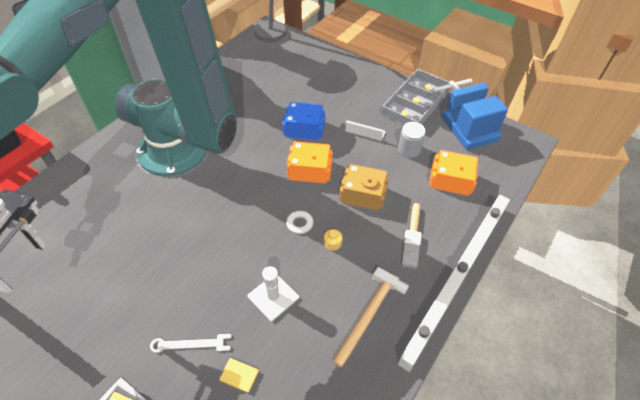

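View pics/t0b.png

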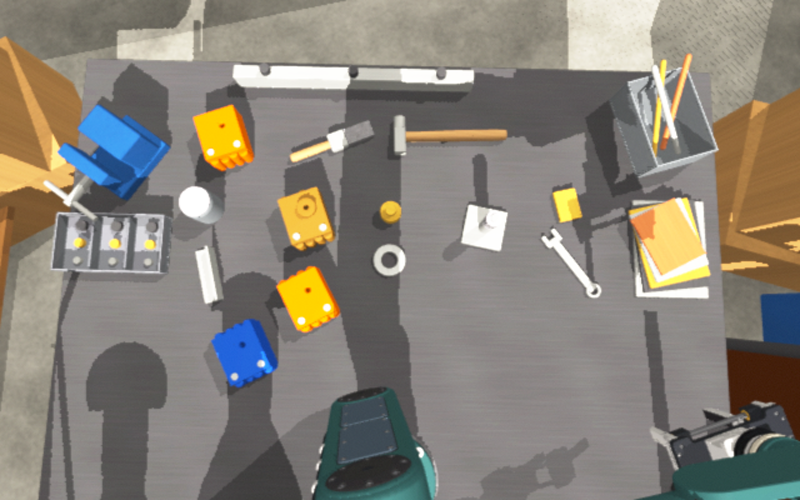

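The only bronze one with a boss is at scene (363,187) / top (244,175). The look-alikes are the orange blocks at scene (309,162) and (453,172) and the blue one at (303,121). The gauge in its stand is at scene (270,280) / top (390,180). Next I check both in one close crop.

```bash
python3 - <<'E'
from h import *
s=cv2.imread('pics/s0.png');t=cv2.imread('pics/t0.png')
def c(im,x,y,w=50,h=36):return cv2.resize(im[y:y+h*1,x:x+w],(400,288),interpolation=cv2.INTER_CUBIC)
def c8(im,x,y):return c(im,x,y)
m=np.vstack([np.hstack([c8(t,219,150),c8(t,365,160)]),np.hstack([c8(s,340,165),c8(s,248,262)])])
cv2.imwrite('pics/crop.png',m)
E
```

```text
(no output)
```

View pics/crop.png

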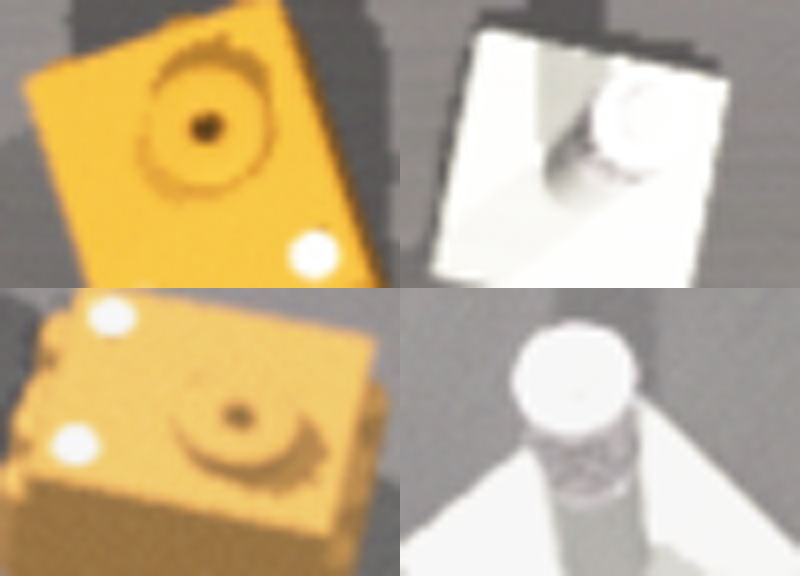

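The crop confirms the choice. The boss and bore are at top (244.2,165.4) and scene (369.3,180.5). The stop's top is at top about (393.6,172.6) and scene about (269.2,272.8). Now I triangulate.

```bash
python3 - <<'E'
from h import *
def tri(a,b):
    P=[]
    for n in('top','scene'):
        K,R,t=cam(n);P.append(K@np.c_[R,t])
    X=cv2.triangulatePoints(P[0],P[1],np.array(a,float).reshape(2,1),np.array(b,float).reshape(2,1)).ravel();X=X[:3]/X[3]
    return X,proj('top',X)[0]-a,proj('scene',X)[0]-b
for nm,a,b,z in(('bore',(244.2,165.4),(369.3,180.5),.073),('stop',(393.6,172.6),(269.2,272.8),.122)):
    print(nm,*[np.round(v,4) for v in tri(a,b)],'top@z',ray_z('top',a,z).round(4),'scene@z',ray_z('scene',b,z).round(4))
t=cv2.imread('pics/t0.png');g=cv2.cvtColor(t,cv2.COLOR_BGR2HSV)
m=((g[...,1]<40)&(g[...,2]>175)).astype(np.uint8);m[:, :360]=0;m[:,420:]=0;m[:150]=0;m[215:]=0
m=cv2.morphologyEx(m,cv2.MORPH_OPEN,np.ones((3,3)))
r=cv2.minAreaRect(cv2.findNonZero(m));print(r,ray_z('top',r[0],.01).round(4))
cs=cv2.boxPoints(r);print([ray_z('top',c,.01).round(4)[:2].tolist() for c in cs])
# casting top-face colour segmentation, yaw
m=((g[...,0]>12)&(g[...,0]<28)&(g[...,1]>110)&(g[...,2]>215)).astype(np.uint8);k=np.zeros_like(m);k[145:202,218:270]=1;m*=k
r=cv2.minAreaRect(cv2.findNonZero(m));print('cast',r)
c=np.array([ray_z('top',p,.066)[:2] for p in cv2.boxPoints(r)]);print(c.round(4).tolist())
E
```

```text
bore [0.5816 0.188  0.0754] [0.1423 0.1587] [ 0.1358 -0.0403] top@z [0.5825 0.1889 0.073 ] scene@z [0.5805 0.1896 0.073 ]
stop [ 0.5603 -0.2066  0.1228] [1.0644 1.0763] [ 1.1391 -0.1568] top@z [ 0.5632 -0.2041  0.122 ] scene@z [ 0.5581 -0.2081  0.122 ]
((387.1153564453125, 181.92306518554688), (32.359161376953125, 31.966928482055664), 11.309932708740234) [ 0.5575 -0.208   0.01  ]
[[0.5203, -0.1542], [0.6114, -0.1714], [0.5951, -0.2624], [0.5043, -0.2442]]
cast ((244.04998779296875, 174.65000915527344), (43.639427185058594, 33.203914642333984), 71.56505584716797)
[[0.5996, 0.2531], [0.6309, 0.1688], [0.5178, 0.1265], [0.4873, 0.2098]]
```

servo_tool(plan=[[0.34, -0.125, 0, 0, 0, 0, 94], [0.67, -0.25, 0, 0, 0, 0, 94], [1, -0.37, 0, 0, 0, 0, 94], [1, -0.37, 0, 0, 0, 0, 94]])

```text
time: 0.83
tool_pos: [0.2683, -0.4475, 0.223]
ee_rot: [-3.141, -0.003, 0.344]
wrist_force: [-0.2, 0.4, 0.1]
width: 0.0939
finger_force: 0.0
```

servo_tool(plan=[[0.34, -0.125, 0, 0, 0, 0, 94], [0.67, -0.25, 0, 0, 0, 0, 94], [1, -0.37, 0, 0, 0, 0, 94], [1, -0.37, 0, 0, 0, 0, 94]])

```text
time: 1.17
tool_pos: [0.3501, -0.3796, 0.2228]
ee_rot: [-3.141, -0.003, 0.344]
wrist_force: [-0.3, 0.2, 0.1]
width: 0.094
finger_force: 0.0
```

servo_tool(plan=[[0.34, -0.125, 0, 0, 0, 0, 94], [0.67, -0.25, 0, 0, 0, 0, 94], [1, -0.37, 0, 0, 0, 0, 94], [1, -0.37, 0, 0, 0, 0, 94]])

```text
time: 1.5
tool_pos: [0.4317, -0.3118, 0.2224]
ee_rot: [-3.141, -0.003, 0.344]
wrist_force: [-0.2, 0.4, 0.1]
width: 0.0942
finger_force: 0.0
```

servo_tool(plan=[[0.34, -0.125, 0, 0, 0, 0, 94], [0.67, -0.25, 0, 0, 0, 0, 94], [1, -0.37, 0, 0, 0, 0, 94], [1, -0.37, 0, 0, 0, 0, 94]])

```text
time: 1.83
tool_pos: [0.5136, -0.2441, 0.222]
ee_rot: [-3.14, -0.002, 0.343]
wrist_force: [-0.8, 0.2, -0.2]
width: 0.094
finger_force: 0.0
```

servo_tool(plan=[[0.27, -0.1, 0.2, 0, 0, 0, 94], [0.54, -0.2, 0.4, 0, 0, 0, 94], [0.54, -0.2, 0.4, 0, 0, 0, 94], [0.54, -0.2, 0.4, 0, 0, 0, 94], [0.54, -0.2, 0.4, 0, 0, 0, 94], [0.54, -0.2, 0.4, 0, 0, 0, 94]])

```text
time: 2.33
tool_pos: [0.5545, -0.2117, 0.1838]
ee_rot: [3.14, -0.001, 0.336]
wrist_force: [0.2, 0.3, -0.4]
width: 0.0939
finger_force: 0.0
```

```bash
python3 - <<'E'
from h import *
o=robot.get_obs();print(o['tool_pos'],o['ee_rot'],o['joint_positions'])
s=robot.snapshot('scene')[:,:,::-1];t=robot.snapshot('top')[:,:,::-1]
def c(im,x,y,w=80,h=100):return cv2.resize(im[y:y+h,x:x+w],(400,500),interpolation=cv2.INTER_CUBIC)
cv2.imwrite('pics/a.png',np.hstack([c(t,350,130),c(s,230,230)]))
E
```

```text
[ 0.55449347 -0.21171649  0.18382458] [ 3.13954013e+00 -7.97523031e-04  3.36098421e-01] [-4.59752445e-01  1.92753487e-01  1.32850182e+00 -8.67286471e-04
  1.61831288e+00  7.74904207e-01]
```

View pics/a.png

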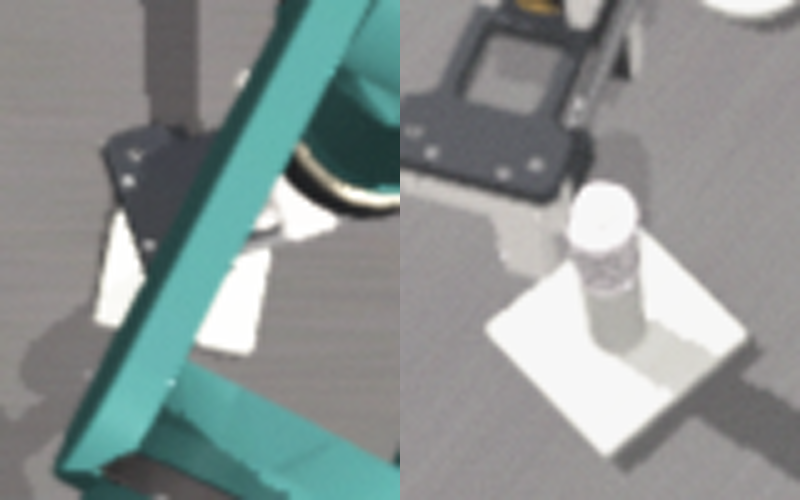

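```bash
python3 - <<'E'
from h import *
th=np.linspace(0,2*np.pi,60)
def ring(x,y,z,r):return np.c_[x+r*np.cos(th),y+r*np.sin(th),0*th+z]
def c(im,x,y,w=50,h=50):return cv2.resize(im[y:y+h,x:x+w],(400,400),interpolation=cv2.INTER_CUBIC)
out=[]
for n,f,o,o2 in(('top','t0.png',(365,150),(219,140)),('scene','s0.png',(245,255),(340,155))):
    im=cv2.imread('pics/'+f)
    def dr(I,P,off,col):
        p=((proj(n,P)-off+.5)*8-.5);cv2.polylines(I,[np.round(p).astype(int)],True,col,1)
    A=c(im,*o)
    for z,r in((.125,.008),(.122,.016),(.074,.016)):dr(A,ring(.558,-.207,z,r),o,(0,0,255))
    a=np.deg2rad(0)
    dr(A,ring(.558,-.207,.01,.045*2**.5),o,(255,0,0))
    B=c(im,*o2);yaw=np.deg2rad(20.5);R=np.array([[np.cos(yaw),-np.sin(yaw)],[np.sin(yaw),np.cos(yaw)]])
    b=np.array([.5816,.1888]);ce=b-R@[.014,-.010]
    dr(B,ring(*b,.074,.021),o2,(0,0,255));dr(B,ring(*b,.074,.006),o2,(0,0,255))
    q=np.array([[52,45],[52,-45],[-52,-45],[-52,45]])/1000.
    dr(B,np.c_[q@R.T+ce,np.full(4,.066)],o2,(255,0,0))
    out.append(np.hstack([A,B])[:300] if 0 else np.hstack([A,B]))
cv2.imwrite('pics/ov.png',cv2.resize(np.vstack(out),(600,600),interpolation=cv2.INTER_AREA))
print(proj('scene',[[.5545,-.2117,.167],[.5545+.0185,-.2117-.052,.167],[.536,-.16,.167]]))
E
```

```text
[[265.2366729  262.86010384]
 [256.31024679 285.10494784]
 [273.52598809 242.08490826]]
```

View pics/ov.png

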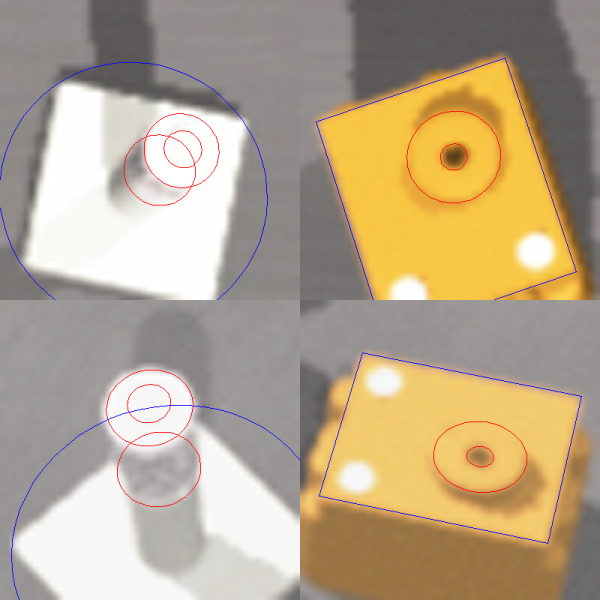

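servo_tool(plan=[[0.05, -0.03, 0.2, 0, 0, 0, 94], [0.05, -0.03, 0.4, 0, 0, 0, 94], [0.05, -0.03, 0.6, 0, 0, 0, 94], [0.05, -0.03, 0.7, 0, 0, 0, 94], [0.05, -0.03, 0.8, 0, 0, 0, 94], [0.05, -0.03, 0.8, 0, 0, 0, 94], [0.05, -0.03, 0.8, 0, 0, 0, 94], [0.05, -0.03, 0.8, 0, 0, 0, 94]])

```text
time: 3.1
tool_pos: [0.5594, -0.206, 0.104]
ee_rot: [3.14, -0.002, 0.338]
wrist_force: [-0.5, 0.3, -0.0]
width: 0.0939
finger_force: 0.0
```

servo_tool(plan=[[0, 0, 0.01, 0, 0, 0, 30], [0, 0, 0.01, 0, 0, 0, 25], [0, 0, 0.01, 0, 0, 0, 20], [0, 0, 0.01, 0, 0, 0, 20], [0, 0, 0.01, 0, 0, 0, 20], [0, 0, 0.01, 0, 0, 0, 20], [0, 0, 0.01, 0, 0, 0, 20], [0, 0, 0.01, 0, 0, 0, 20], [0, 0, 0.01, 0, 0, 0, 20], [0, 0, 0.01, 0, 0, 0, 20]])

```text
time: 3.93
tool_pos: [0.5587, -0.2056, 0.1015]
ee_rot: [3.141, 0.0, 0.338]
wrist_force: [0.6, -1.1, 0.7]
width: 0.0315
finger_force: 30.0
```

servo_tool(plan=[[0, 0, -0.1, 0, 0, 0, 20], [0, 0, -0.25, 0, 0, 0, 20], [0, 0, -0.4, 0, 0, 0, 20], [0, 0, -0.55, 0, 0, 0, 20], [0, 0, -0.7, 0, 0, 0, 20], [0, 0, -0.8, 0, 0, 0, 20], [0, 0, -0.8, 0, 0, 0, 20], [0, 0, -0.8, 0, 0, 0, 20], [0, 0, -0.8, 0, 0, 0, 20], [0, 0, -0.8, 0, 0, 0, 20]])

```text
time: 4.77
tool_pos: [0.558, -0.2051, 0.1799]
ee_rot: [-3.14, 0.002, 0.338]
wrist_force: [0.0, -0.0, -1.2]
width: 0.0313
finger_force: 30.0
```

servo_tool(plan=[[0.09, -0.23, 0, 0, 0, 0, 20], [0.19, -0.46, 0, 0, 0, 0, 20], [0.29, -0.69, 0, 0, 0, 0, 20], [0.38, -0.91, 0, 0, 0, 0, 20]])

```text
time: 5.1
tool_pos: [0.5638, -0.1058, 0.1801]
ee_rot: [-3.14, 0.002, 0.337]
wrist_force: [0.4, 0.5, -2.0]
width: 0.0316
finger_force: 30.0
```

servo_tool(plan=[[0.09, -0.23, 0, 0, 0, 0, 20], [0.19, -0.46, 0, 0, 0, 0, 20], [0.29, -0.69, 0, 0, 0, 0, 20], [0.38, -0.91, 0, 0, 0, 0, 20]])

```text
time: 5.43
tool_pos: [0.5694, -0.0072, 0.1802]
ee_rot: [-3.141, 0.002, 0.338]
wrist_force: [0.7, 0.3, -2.1]
width: 0.0314
finger_force: 30.0
```

servo_tool(plan=[[0.09, -0.23, 0, 0, 0, 0, 20], [0.19, -0.46, 0, 0, 0, 0, 20], [0.29, -0.69, 0, 0, 0, 0, 20], [0.38, -0.91, 0, 0, 0, 0, 20]])

```text
time: 5.77
tool_pos: [0.5751, 0.0912, 0.1801]
ee_rot: [-3.141, 0.002, 0.338]
wrist_force: [1.4, -0.5, -1.3]
width: 0.0313
finger_force: 30.0
```

servo_tool(plan=[[0.1, -0.23, 0, 0, 0, 0, 20], [0.2, -0.46, 0, 0, 0, 0, 20], [0.3, -0.69, 0, 0, 0, 0, 20], [0.39, -0.91, 0, 0, 0, 0, 20], [0.39, -0.91, 0, 0, 0, 0, 20], [0.39, -0.91, 0, 0, 0, 0, 20], [0.39, -0.91, 0, 0, 0, 0, 20], [0.39, -0.91, 0, 0, 0, 0, 20], [0.39, -0.91, 0, 0, 0, 0, 20], [0.39, -0.91, 0, 0, 0, 0, 20]])

```text
time: 6.6
tool_pos: [0.5825, 0.1877, 0.1815]
ee_rot: [3.141, 0.0, 0.336]
wrist_force: [0.6, -0.1, -2.5]
width: 0.0317
finger_force: 30.0
```

```bash
python3 - <<'E'
from h import *
o=robot.get_obs();p=o['tool_pos'];print(p,o['ee_rot'])
s=snap('scene','s1.png')[:,:,::-1];t=snap('top','t1.png')[:,:,::-1]
print(proj('scene',[p,p-[0,0,.0775],[.5816,.1888,.074]]))
def c(im,x,y,w=66,h=66):return cv2.resize(im[y:y+h,x:x+w],(400,400),interpolation=cv2.INTER_CUBIC)
cv2.imwrite('pics/b.png',np.hstack([c(t,212,130),c(s,335,130)]))
E
```

```text
[0.58247078 0.18765267 0.18145958] [3.14135066e+00 1.07828791e-04 3.36342756e-01]
[[373.70179863 153.4258806 ]
 [370.67757758 173.71761033]
 [369.53473215 180.62212885]]
```

View pics/b.png

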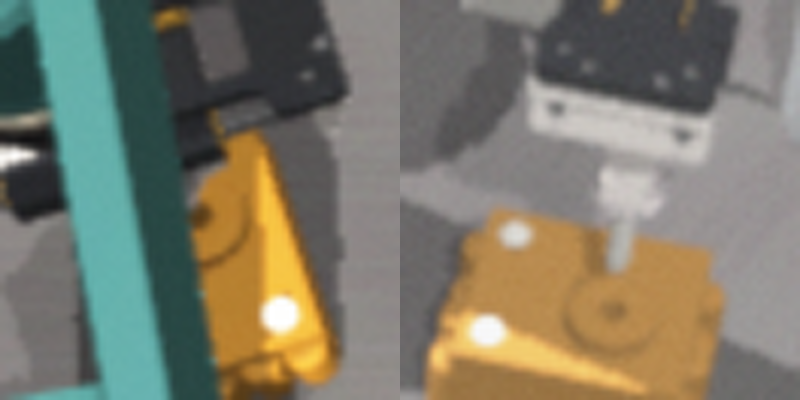

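The scene crop shows the rod tip at (370.6,173.7), exactly where the TCP pose predicts it. The bore is at about (369.7,180.6), so I make a 1.5 mm correction while lowering to just above the boss.

servo_tool(plan=[[-0.006, -0.014, 0.05, 0, 0, 0, 20], [-0.006, -0.014, 0.12, 0, 0, 0, 20], [-0.006, -0.014, 0.18, 0, 0, 0, 20], [-0.006, -0.014, 0.23, 0, 0, 0, 20], [-0.006, -0.014, 0.23, 0, 0, 0, 20], [-0.006, -0.014, 0.23, 0, 0, 0, 20], [-0.006, -0.014, 0.23, 0, 0, 0, 20], [-0.006, -0.014, 0.23, 0, 0, 0, 20], [-0.006, -0.014, 0.23, 0, 0, 0, 20]])

```text
time: 7.45
tool_pos: [0.5816, 0.1898, 0.159]
ee_rot: [3.141, -0.001, 0.338]
wrist_force: [-1.3, -0.6, -1.1]
width: 0.0316
finger_force: 30.0
```

```bash
python3 - <<'E'
from h import *
o=robot.get_obs();p=o['tool_pos'];print(p,o['ee_rot'],o['wrist_force'])
s=snap('scene','s2.png')[:,:,::-1];t=snap('top','t2.png')[:,:,::-1]
print(proj('scene',[p-[0,0,.0775],[.5815,.1888,.074]]))
def c(im,x,y,w=40,h=40):return cv2.resize(im[y:y+h,x:x+w],(400,400),interpolation=cv2.INTER_CUBIC)
cv2.imwrite('pics/c.png',np.hstack([c(t,225,145),c(s,350,150)]))
E
```

```text
[0.58162909 0.18984227 0.15896451] [ 3.14140003e+00 -9.46951424e-04  3.37806371e-01] [-1.30509277 -0.55710804 -1.07826292]
[[370.01314921 178.59132627]
 [369.50318493 180.60566778]]
```

View pics/c.png

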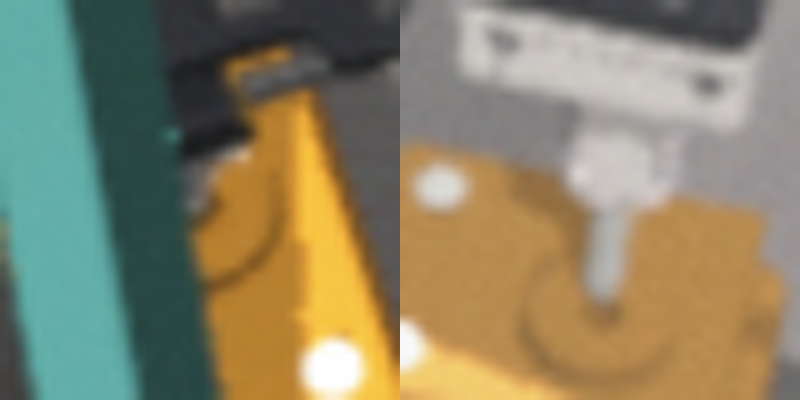

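The tip hangs directly over the hole, at scene (369.5,179.3) against (369.8,180.7). I lower it slowly.

servo_tool(plan=[[0, 0.005, 0.02, 0, 0, 0, 20], [0, 0.005, 0.04, 0, 0, 0, 20], [0, 0.005, 0.06, 0, 0, 0, 20], [0, 0.005, 0.08, 0, 0, 0, 20], [0, 0.005, 0.1, 0, 0, 0, 20], [0, 0.005, 0.1, 0, 0, 0, 20], [0, 0.005, 0.1, 0, 0, 0, 20]])

```text
time: 8.13
tool_pos: [0.5814, 0.1893, 0.1482]
ee_rot: [3.142, 0.0, 0.338]
wrist_force: [0.5, 0.1, -1.9]
width: 0.0314
finger_force: 30.0
```

servo_tool(plan=[[0, 0, 0.02, 0, 0, 0, 20], [0, 0, 0.04, 0, 0, 0, 20], [0, 0, 0.06, 0, 0, 0, 20], [0, 0, 0.06, 0, 0, 0, 20], [0, 0, 0.06, 0, 0, 0, 20]])

```text
time: 8.55
tool_pos: [0.5815, 0.1892, 0.1422]
ee_rot: [3.141, 0.0, 0.338]
wrist_force: [-0.5, -0.5, -1.8]
width: 0.0321
finger_force: 30.0
```

servo_tool(plan=[[0, 0, 0.02, 0, 0, 0, 20], [0, 0, 0.04, 0, 0, 0, 20], [0, 0, 0.06, 0, 0, 0, 20], [0, 0, 0.08, 0, 0, 0, 20], [0, 0, 0.1, 0, 0, 0, 20], [0, 0, 0.12, 0, 0, 0, 20], [0, 0, 0.14, 0, 0, 0, 20], [0, 0, 0.16, 0, 0, 0, 20], [0, 0, 0.16, 0, 0, 0, 20], [0, 0, 0.16, 0, 0, 0, 20]])

```text
time: 9.38
tool_pos: [0.5815, 0.1892, 0.1262]
ee_rot: [3.141, 0.0, 0.338]
wrist_force: [0.9, -0.3, -2.2]
width: 0.0313
finger_force: 30.0
```

servo_tool(plan=[[0, 0, 0.01, 0, 0, 0, 20], [0, 0, 0.02, 0, 0, 0, 20], [0, 0, 0.03, 0, 0, 0, 20], [0, 0, 0.03, 0, 0, 0, 20], [0, 0, 0.03, 0, 0, 0, 20]])

```text
time: 9.8
tool_pos: [0.5815, 0.1893, 0.1234]
ee_rot: [3.141, 0.0, 0.338]
wrist_force: [1.4, 0.6, -2.8]
width: 0.0316
finger_force: 30.0
```

servo_tool(plan=[[0, 0, 0.01, 0, 0, 0, 20], [0, 0, 0.02, 0, 0, 0, 20], [0, 0, 0.03, 0, 0, 0, 20], [0, 0, 0.03, 0, 0, 0, 20], [0, 0, 0.03, 0, 0, 0, 20]])

```text
time: 10.22
tool_pos: [0.5815, 0.1893, 0.1203]
ee_rot: [3.141, 0.0, 0.338]
wrist_force: [0.5, 0.5, -2.6]
width: 0.0317
finger_force: 30.0
```

servo_tool(plan=[[0, 0, 0.01, 0, 0, 0, 20], [0, 0, 0.02, 0, 0, 0, 20], [0, 0, 0.03, 0, 0, 0, 20], [0, 0, 0.03, 0, 0, 0, 20], [0, 0, 0.03, 0, 0, 0, 20]])

```text
time: 10.63
tool_pos: [0.5818, 0.1894, 0.1187]
ee_rot: [3.141, -0.001, 0.338]
wrist_force: [-1.7, -0.5, 4.3]
width: 0.0318
finger_force: 30.0
```

servo_tool(plan=[[0, 0, 0.01, 0, 0, 0, 20], [0, 0, 0.02, 0, 0, 0, 20], [0, 0, 0.03, 0, 0, 0, 20], [0, 0, 0.03, 0, 0, 0, 20], [0, 0, 0.03, 0, 0, 0, 20]])

```text
time: 11.05
tool_pos: [0.5818, 0.1894, 0.1157]
ee_rot: [3.141, -0.001, 0.338]
wrist_force: [-1.8, -0.8, 5.1]
width: 0.0317
finger_force: 30.0
```

The rod bottomed at TCP z of about 0.119, and the stop now slides at about 7 N. I push on towards the face.

servo_tool(plan=[[0, 0, 0.01, 0, 0, 0, 20], [0, 0, 0.02, 0, 0, 0, 20], [0, 0, 0.03, 0, 0, 0, 20], [0, 0, 0.04, 0, 0, 0, 20], [0, 0, 0.05, 0, 0, 0, 20], [0, 0, 0.06, 0, 0, 0, 20], [0, 0, 0.07, 0, 0, 0, 20], [0, 0, 0.08, 0, 0, 0, 20], [0, 0, 0.08, 0, 0, 0, 20], [0, 0, 0.08, 0, 0, 0, 20]])

```text
time: 11.88
tool_pos: [0.5818, 0.1894, 0.1076]
ee_rot: [3.141, -0.001, 0.338]
wrist_force: [-2.2, -1.2, 5.7]
width: 0.0316
finger_force: 30.0
```

servo_tool(plan=[[0, 0, 0.005, 0, 0, 0, 20], [0, 0, 0.01, 0, 0, 0, 20], [0, 0, 0.01, 0, 0, 0, 20], [0, 0, 0.01, 0, 0, 0, 20]])

```text
time: 12.22
tool_pos: [0.5818, 0.1894, 0.1067]
ee_rot: [3.141, -0.001, 0.338]
wrist_force: [-1.4, -0.2, 6.1]
width: 0.0315
finger_force: 30.0
```

servo_tool(plan=[[0, 0, 0.005, 0, 0, 0, 20], [0, 0, 0.01, 0, 0, 0, 20], [0, 0, 0.01, 0, 0, 0, 20], [0, 0, 0.01, 0, 0, 0, 20]])

```text
time: 12.55
tool_pos: [0.5818, 0.1894, 0.1058]
ee_rot: [3.141, -0.001, 0.338]
wrist_force: [-1.8, -0.9, 5.6]
width: 0.0322
finger_force: 30.0
```

servo_tool(plan=[[0, 0, 0.005, 0, 0, 0, 20], [0, 0, 0.01, 0, 0, 0, 20], [0, 0, 0.01, 0, 0, 0, 20], [0, 0, 0.01, 0, 0, 0, 20]])

```text
time: 12.88
tool_pos: [0.5818, 0.1894, 0.1048]
ee_rot: [3.141, -0.001, 0.338]
wrist_force: [-1.8, -1.2, 4.6]
width: 0.0312
finger_force: 30.0
```

servo_tool(plan=[[0, 0, 0.005, 0, 0, 0, 20], [0, 0, 0.01, 0, 0, 0, 20], [0, 0, 0.01, 0, 0, 0, 20], [0, 0, 0.01, 0, 0, 0, 20]])

```text
time: 13.22
tool_pos: [0.5818, 0.1894, 0.1038]
ee_rot: [3.141, -0.001, 0.338]
wrist_force: [-1.8, -0.1, 5.4]
width: 0.0315
finger_force: 30.0
```

servo_tool(plan=[[0, 0, 0.005, 0, 0, 0, 20], [0, 0, 0.01, 0, 0, 0, 20], [0, 0, 0.01, 0, 0, 0, 20], [0, 0, 0.01, 0, 0, 0, 20]])

```text
time: 13.55
tool_pos: [0.5818, 0.1894, 0.1034]
ee_rot: [3.141, -0.002, 0.338]
wrist_force: [-3.0, -0.0, 9.1]
width: 0.0314
finger_force: 30.0
```

servo_tool(plan=[[0, 0, 0.005, 0, 0, 0, 20], [0, 0, 0.01, 0, 0, 0, 20], [0, 0, 0.01, 0, 0, 0, 20], [0, 0, 0.01, 0, 0, 0, 20]])

```text
time: 13.88
tool_pos: [0.5818, 0.1894, 0.1034]
ee_rot: [3.141, -0.002, 0.338]
wrist_force: [-4.2, -0.9, 10.8]
width: 0.0315
finger_force: 30.0
```

The stop is on the face. I press a little more and hold.

servo_tool(plan=[[0, 0, 0.005, 0, 0, 0, 20], [0, 0, 0.008, 0, 0, 0, 20], [0, 0, 0.008, 0, 0, 0, 20], [0, 0, 0.008, 0, 0, 0, 20]])

```text
time: 14.22
tool_pos: [0.5818, 0.1894, 0.1034]
ee_rot: [3.141, -0.002, 0.338]
wrist_force: [-4.7, -2.0, 13.3]
width: 0.0311
finger_force: 30.0
```

servo_tool(plan=[[0, 0, 0, 0, 0, 0, 20], [0, 0, 0, 0, 0, 0, 20], [0, 0, 0, 0, 0, 0, 20], [0, 0, 0, 0, 0, 0, 20], [0, 0, 0, 0, 0, 0, 20], [0, 0, 0, 0, 0, 0, 20], [0, 0, 0, 0, 0, 0, 20], [0, 0, 0, 0, 0, 0, 20], [0, 0, 0, 0, 0, 0, 20], [0, 0, 0, 0, 0, 0, 20], [0, 0, 0, 0, 0, 0, 20], [0, 0, 0, 0, 0, 0, 20]])

```text
time: 15.22
tool_pos: [0.5818, 0.1894, 0.1034]
ee_rot: [3.141, -0.002, 0.338]
wrist_force: [-4.9, -1.5, 13.7]
width: 0.0319
finger_force: 30.0
```

servo_tool(plan=[[0, 0, 0, 0, 0, 0, 20], [0, 0, 0, 0, 0, 0, 20], [0, 0, 0, 0, 0, 0, 20], [0, 0, 0, 0, 0, 0, 20], [0, 0, 0, 0, 0, 0, 20], [0, 0, 0, 0, 0, 0, 20], [0, 0, 0, 0, 0, 0, 20], [0, 0, 0, 0, 0, 0, 20], [0, 0, 0, 0, 0, 0, 20], [0, 0, 0, 0, 0, 0, 20], [0, 0, 0, 0, 0, 0, 20], [0, 0, 0, 0, 0, 0, 20]])

```text
time: 16.22
tool_pos: [0.5818, 0.1894, 0.1034]
ee_rot: [3.141, -0.002, 0.338]
wrist_force: [-5.1, -1.4, 12.7]
width: 0.0317
finger_force: 30.0
```

servo_tool(plan=[[0, 0, 0, 0, 0, 0, 20], [0, 0, 0, 0, 0, 0, 20], [0, 0, 0, 0, 0, 0, 20], [0, 0, 0, 0, 0, 0, 20]])

```text
time: 16.55
tool_pos: [0.5818, 0.1894, 0.1034]
ee_rot: [3.141, -0.002, 0.338]
wrist_force: [-4.1, -1.4, 13.6]
width: 0.0318
finger_force: 30.0
```

servo_tool(plan=[[0, 0, -0.01, 0, 0, 0, 20], [0, 0, -0.02, 0, 0, 0, 20], [0, 0, -0.02, 0, 0, 0, 20]])

```text
time: 16.8
tool_pos: [0.5818, 0.1894, 0.1035]
ee_rot: [3.141, -0.002, 0.338]
wrist_force: [-2.2, -1.1, 8.2]
width: 0.0314
finger_force: 30.0
```

servo_tool(plan=[[0, 0, 0, 0, 0, 0, 40], [0, 0, 0, 0, 0, 0, 60], [0, 0, 0, 0, 0, 0, 80], [0, 0, 0, 0, 0, 0, 90], [0, 0, 0, 0, 0, 0, 90], [0, 0, 0, 0, 0, 0, 90], [0, 0, 0, 0, 0, 0, 90], [0, 0, 0, 0, 0, 0, 90]])

```text
time: 17.47
tool_pos: [0.5815, 0.1893, 0.1015]
ee_rot: [3.142, 0.0, 0.338]
wrist_force: [-0.5, -0.1, 1.7]
width: 0.0817
finger_force: 0.0
```

servo_tool(plan=[[0, 0, 0, 0, 0, 0, 94], [0, 0, 0, 0, 0, 0, 94], [0, 0, -0.1, 0, 0, 0, 94], [0, 0, -0.2, 0, 0, 0, 94], [0, 0, -0.4, 0, 0, 0, 94], [0, 0, -0.6, 0, 0, 0, 94], [0, 0, -0.8, 0, 0, 0, 94], [0, 0, -1, 0, 0, 0, 94], [0, 0, -1, 0, 0, 0, 94], [0, 0, -1, 0, 0, 0, 94]])

```text
time: 18.3
tool_pos: [0.5825, 0.1896, 0.2043]
ee_rot: [3.141, -0.005, 0.338]
wrist_force: [0.1, -0.5, -0.4]
width: 0.0936
finger_force: 0.0
```

```bash
python3 - <<'E'
from h import *
o=robot.get_obs();print(o['tool_pos'],o['wrist_force'])
s=snap('scene','s3.png')[:,:,::-1]
print(proj('scene',[[.5818,.189,.1425],[.5818,.189,.1239],[.5818,.189,.0759]]))
cv2.imwrite('pics/d.png',cv2.resize(s[130:210,330:410],(560,560),interpolation=cv2.INTER_CUBIC))
E
```

```text
[0.58252881 0.18957253 0.20425371] [ 0.13483602 -0.53032425 -0.38802782]
[[372.19160732 163.46046616]
 [371.47520777 168.26851338]
 [369.70433284 180.15357154]]
```

View pics/d.png

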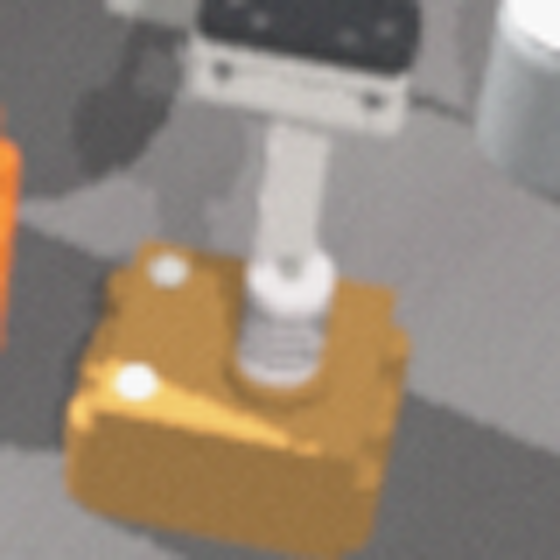

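The picture shows the gauge upright in the boss at scene (370,175), with the stop flat on the face and the gripper clear above it. I hand in the job.

```bash
python3 -c "
from bench import robot
print(robot.close_job())"
```

```text
the job is handed in; nothing more can be done
None
```

The job is handed in after 18.3 s on the robot's clock, though `close_job()` returned no verdict: the gauge stands upright in the bore, its rod bottomed and the stop on the boss's face, held there for over two seconds at an estimated 8–9 N (wrist reading about 13 N), then released with the gripper clear above.

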